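# Check a returned battery pack on the bench tester

## Task

Check in the returned battery pack with the teal band: slide it along the tester's rail, tongue first, under the lips and gently home until the catch clicks, and let go so that the catch alone holds it. Then press the red release key so that the pack springs back, slide the pack off the rail and set it down upright in the teal tray. Do not ram or drop the pack, and leave everything else on the bench where it is.

Things in the scene. Friction and masses are not known exactly. Their poses are not given: they have to be found in the camera images.
- pack_mid (a point): The pack to check: black, teal band. Point at the centre of its block, 42 mm above its underside. x: lengthwise, towards the tongue; z up. Block (grasp it): 90 long (x), 52 wide (y), 44 high, 20 to 64 mm above the underside, over a neck 32 mm wide and a flat shoe 48 mm wide, 10 mm thick that carries it. 0.28 to 0.47 kg. Starts upright on the bench.
- pack_tongue (a point): Tip of the pack's tongue: the shoe sticks out ahead of the block to this point, 98 mm ahead of the block's centre and 37 mm below it (5 mm above the underside). A notch under the tongue is for the catch. Axes as the pack's.
- tester: Fixed tester: grey base 235 x 110 mm, aluminium rail, yellow hood at the far end. Origin: bench level, rail centre line, where the rail's lips begin. x: along the rail, the way the pack slides on, tongue first; z up. The base's flat top is 12 mm up, x = -135 to 100 mm. Put the pack down on its open part x < 0, tongue tip short of x = 0 (block centre x = -105 mm or less), then slide it on.
- rail_mouth (a point): Where the lips begin: on the rail's centre line on the base's top (12 mm up), axes as the tester's. Flares from x = -30 mm to here guide the shoe in (mouth about 76 mm). Beyond, to x = 30 mm, the shoe runs in a channel 52 mm wide under two lips (12 to 17 mm above this point, gap 36 mm for the neck): there the pack cannot be lifted out.
- hood_front (a point): Middle of the hood's front face, 30 mm above the bench, at tester x = 30 mm; hood 110 mm wide, 70 mm deep, 60 mm high. Only the tongue goes in; the block stays outside. The catch's depth differs from start to start and cannot be seen: home, the block's centre lies anywhere from tester x = -44 to -18 mm. Feel for the firm stop; a push of more than about 25 N is ramming.
- ejector (a joint): Spring ejector in the hood, m: 0 = fully out, 0.024 = pack held by the catch, 0.026 = pack on the firm stop. Pushing the pack on, first the ejector resists (4 to 8 N), then the tongue rides over the spring tooth (in all some 7 to 15 N), which snaps up behind it; 2 mm on is the stop. Released, it eases the pack back 24 to 32 mm in about 0.5 s, clear of the catch, still under the lips.
- key (a joint): Red release key, m: 0 = up, 0.0065 = fully pressed, where it stops firmly; takes about 3 to 6 N. It also dips while the tongue rides over the catch and comes up when it clicks.
- key_top (a point): Centre of the red release key's top, 30 mm (along the rail) x 36 mm, on the hood: 70 mm above the bench and 10 mm above the hood when up. Pressed straight down. Axes as the tester's.
- tray: Teal tray for checked packs, fixed: 190 (x) x 140 (y) mm outside, 25 mm high, walls and floor 4 mm thick. Origin at the centre of its underside, at bench level. z up.
- spare_mid (a point): Another pack of the same shape with an orange band; leave it alone. Point at the centre of its block, 42 mm above the bench.
- spring_clamp: Orange and black spring clamp, lying, about 160 x 90 x 18 mm, bystander. Origin under its pivot.
- c_clamp: Teal C-clamp, lying, about 100 x 170 x 20 mm, bystander. Origin under its middle.
- driver: Screwdriver lying on the bench, bystander.
- jar: Clear jar with a black lid, 64 mm across, 85 mm high, bystander. Origin under its middle.
- chuck_block: Wooden bit holder, 100 x 60 x 35 mm with bits standing in it, bystander. Origin under its middle.
There are look-alikes about, which are no part of the job. What is shaped like the part that bears pack_mid but pink or purple is not meant.

How it is judged (in metres and radians):
On the way, in this order (a step that is already met when the one before it is completed fails the run):
1. the pack is home on the rail with the catch snapped up behind it (ejector pushed in past 21.5 mm, key up within 1.5 mm), and nothing of the robot touches the pack, for 0.4 s (value of joint ejector above 0.0215 m and value of joint key below 0.0015 m and contact force between each of the arm, the fingers and pack below 0.1 N and x of pack_mid in the frame of tester above -0.05 m), for 0.4 s.
2. the release key is pressed by the fingers (down more than 3.5 mm) and the pack springs back (ejector back out past 20 mm) (value of joint key above 0.0035 m and contact force between the fingers and anything else above 0.5 N and value of joint ejector below 0.02 m and x of pack_mid in the frame of tester above -0.09 m).
At the end, for the whole second after the job is handed in: The teal-banded pack stands upright (within 0.12 rad) and at rest flat in the teal tray (its centre within the tray's outline and less than 55 mm above the tray's underside), released, and the release key is up (z of pack_mid in the frame of tray below 0.055 m and x of pack_mid in the frame of tray between -0.09 and 0.09 m and y of pack_mid in the frame of tray between -0.065 and 0.065 m and angle between pack_mid's own z axis and vertical below 0.12 rad and linear speed of pack below 0.02 m/s and value of joint key below 0.0015 m); the robot touches nothing.
It fails at once if the pack is rammed: its contacts with the tester add up to more than 65 N (a push of about 25 N) (contact force between pack and tester above 65 N).
It fails at once if the pack is dropped or thrown (faster than 0.6 m/s with no finger on it) (linear speed of pack above 0.6 m/s and contact force between the fingers and pack below 0.05 N).
It fails at once if another thing on the bench is disturbed: the orange pack, spring clamp, C-clamp, screwdriver, jar or bit holder is moved more than 40 mm (distance of any of spare_mid, spring_clamp, c_clamp, driver, jar, chuck_block from where it was at the start of the episode above 0.04 m).
It also fails if it takes over 72 s, if anything falls off the work surface, if the arm or the gripper's body presses on something with over 40 N, if the wrist force passes 120 N, or if a joint passes its speed limit or range.

## Robot

A 6-joint arm with a two-finger parallel gripper is mounted at the origin on the work surface. World frame = base frame: x ahead of the robot, y to its left, z up, the work surface at z = 0. Lengths are in mm, angles in rad, forces in N, time in s.
With the tool pointing down it reaches from about 400 to 925 mm from the base axis. Payload 12.5 kg.
Tool frame: the origin (TCP) lies between the finger pads; the fingertips stand 11 mm ahead of it and the grasp point (between the pads) lies 8 mm behind it (env.tip_extent is the distance from the TCP to the fingertips, in mm); x points along the fingers, z is the direction in which the jaws open and shut, and the axes are right-handed (so a half turn about x gives the same grasp; the last joint's range is limited). The gripper opens to 95 mm and grips with 3 to 60 N. Pads are 20 mm wide; open, the fingers measure 119 mm over their backs; the gripper's body (75 mm by 180 mm) begins 59 mm behind the grasp point.
Start: joints at [1.085, 0.491, 1.559, -0, 1.092, -0.106], TCP at [231.695, 580.488, 193.361] pointing down, gripper open.
Joint ranges: [-3.1, 3.1], [-0.84, 2.19], [0.05, 2.79], [-1.13, 4.28], [0.06, 2.93], [-2.69, 2.69]. Speed limits (rad/s): [2.22, 2.22, 2.79, 3.14, 3.14, 3.14].

## Interface

Orientations are given as [roll, pitch, yaw] about the fixed x, y, z axes, in that order (R = Rz(yaw) Ry(pitch) Rx(roll)).
In Python, from cell import status, imaging, env gives the robot as it stands. The module is installed in compiled form; this text tells all that it offers.
- The arm moves only by the tool apply_moves, never from a script. Its argument "increments" is a list of rows, each a list of 5 numbers: the closure, from 0 (fully open) to 1 (shut), then the shift along the tool's x, y, z in mm, then the turn about the tool's x in degrees. A call has 1 to 10 rows; each row shifts and turns the commanded pose from where the row before left it, along the tool's axes as they then stand; what a row does not reach is not made up. A row lasts 1/10 s, in which the tool goes at most 50 mm and 8.59 degrees, less where a joint would pass 70% of its speed; a pose out of reach is approached as far as the arm can. A call with a gripper value outside its range is refused whole. The fingers move at their own pace and stop on an object; the grip force is fixed at half the most. Time passes only in rows, so rows that do not move let the fingers close. It gives the time, the measured TCP pose, the force and the opening at its end, in the units of the state.
- status.state(): the state, without advancing time (a new reading comes with each control period).
- imaging.read_camera(name): name is "scene" or "top" or "wrist"; returns a dict with "pixels" (420x560x3 uint8, red, green, blue), "fovy" (degrees; the focal length in pixels is half the picture's height over the tangent of half this angle, whatever the lens; pixels are square), "cx", "cy" (the principal point, pixels), "R" (3x3) and "t" (3): a world point X has camera coordinates R X + t. Camera axes: x right, y down, z forward; pixel columns grow to the right and rows downward; lengths in mm; the calibration is good to about 2 mm. A picture is of the moment at which its call begins. There is no depth.
- env.job_done(): hands the job in, once; it reports no verdict.
The state is a dict: "t": time; "joints": joint angles; "qvel": joint speeds; "tau": joint torques, N m; "eef_pos": TCP position; "tcp_rot": TCP orientation; "ft_force": force on the tool from outside, world axes, zero at the start; "moment": the same for the moment, N m; "opening": opening from 0.0 (shut) to 1.0 (fully open).
Only numpy, scipy, OpenCV 4.12 (cv2) and the standard library are available. Lean on these libraries where they do the work, as an engineer would, in place of code of your own. Each camera call takes 0.05 s, during which the arm holds its last target. There are 200 camera calls.

## Working session

There is one attempt and no reset: what is moved stays moved. The work goes in short steps, Python scripts to look and compute and a tool call to move; the robot and the scene stay as the last step left them, time stands still between calls to the robot, and variables do not carry over. Pictures are saved under pics/ and viewed, about 8 in all and at most 12, crops included, and the job is handed in when it is done.

Besides the shell and the picture viewer there is one more tool, called as name([rows], argument=value, ...), one row to a line, values as JSON. apply_moves: Moves the arm, as the interface text tells. Its arguments: {"type":"object","properties":{"increments":{"type":"array"}},"required":["increments"]}

```bash
mkdir -p pics; cat > h.py <<'E'
import numpy as np, cv2
from cell import status, imaging, env
def cam(n,save=None):
    c=imaging.read_camera(n); c['f']=210/np.tan(np.radians(c['fovy'])/2)
    c['R']=np.array(c['R']);c['t']=np.array(c['t'])
    if save: cv2.imwrite(f'pics/{save}.png',cv2.cvtColor(c['pixels'],cv2.COLOR_RGB2BGR))
    return c
def ray(c,u,v,z):
    d=c['R'].T@np.array([(u-c['cx'])/c['f'],(v-c['cy'])/c['f'],1]); o=-c['R'].T@c['t']
    return o+d*(z-o[2])/d[2]
def proj(c,X):
    p=c['R']@np.array(X,float)+c['t']; return c['f']*p[:2]/p[2]+[c['cx'],c['cy']]
E
python3 - <<'E'
from h import *
s=status.state();print(s)
a=cam('top','top0');b=cam('scene','scene0')
for c in(a,b):print(c['f'],c['cx'],c['cy'],-c['R'].T@c['t'],c['R'].round(2).tolist())
np.savez('c0.npz',**{k+n:c[k] for n,c in(('a',a),('b',b)) for k in('pixels','f','cx','cy','R','t')})
E
```

```text
{'t': 0.0, 'joints': array([ 1.08539638e+00,  4.91600334e-01,  1.55947812e+00, -3.41667215e-05,
        1.09170832e+00, -1.05608663e-01]), 'qvel': array([-0.00049716,  0.00132066,  0.00060868,  0.00185951, -0.00053257,
       -0.00097194]), 'tau': array([ 2.34431551e-03, -6.12640572e+01, -2.58185953e+01,  6.94805779e-02,
        4.81003826e-02, -1.09304253e-04]), 'eef_pos': array([231.56215381, 580.21242562, 192.7265655 ]), 'tcp_rot': array([ 3.06135397,  1.56960182, -2.03081052]), 'ft_force': array([-0.5946835 , -0.27475136, -0.05231031]), 'moment': array([0.02677495, 0.01492159, 0.02679303]), 'opening': 1.0025111412522185}
446.9196520163854 278.3328198300603 217.26034832274496 [ 3.83429588e+02 -4.17875389e-01  1.25083404e+03] [[-0.02, -1.0, -0.01], [-0.99, 0.02, -0.11], [0.11, 0.0, -0.99]]
485.71235754112297 280.1106981707329 206.67061449829765 [1384.50653582 -376.41801296 1122.17170777] [[0.4, 0.91, -0.01], [0.67, -0.3, -0.68], [-0.62, 0.27, -0.74]]
```

View pics/top0.png

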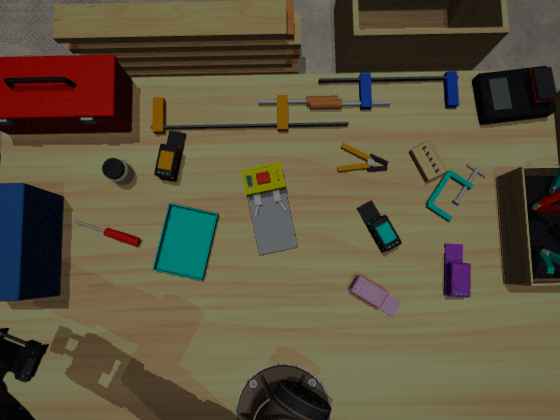

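View pics/scene0.png

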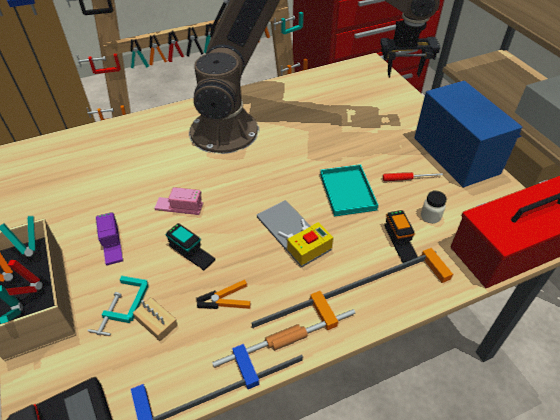

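```bash
python3 - <<'E'
import numpy as np,cv2
d=np.load('c0.npz');p=cv2.cvtColor(d['pixelsa'],cv2.COLOR_RGB2BGR)
a=cv2.resize(p[155:265,230:310],None,fx=5,fy=5,interpolation=2);b=cv2.resize(p[195:260,345:415],None,fx=5.7,fy=5.7,interpolation=2)
b=np.vstack([b,np.zeros((550-b.shape[0],b.shape[1],3),np.uint8)])
cv2.imwrite('pics/crop.png',np.hstack([a,b]));print(b.shape)
E
```

```text
(550, 399, 3)
```

View pics/crop.png

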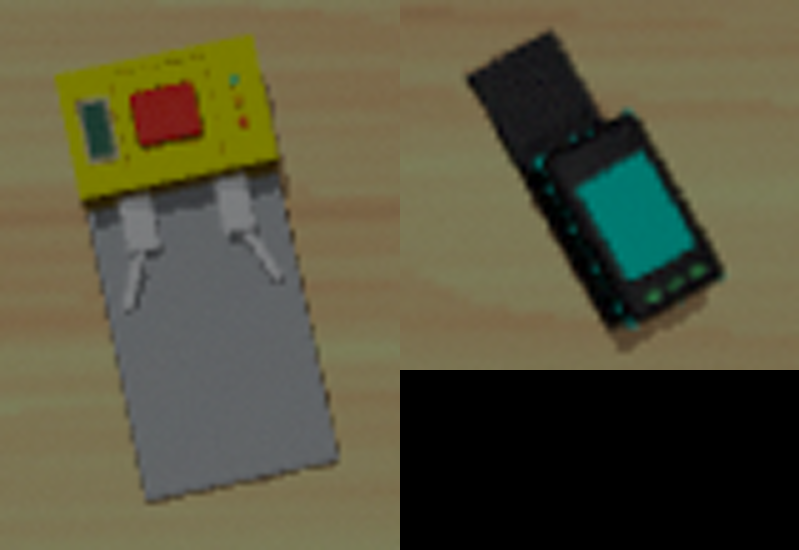

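```bash
cat >> h.py <<'E'
def load(n):
    d=np.load('c0.npz');return {k:(d[k+n] if d[k+n].ndim else float(d[k+n])) for k in('pixels','f','cx','cy','R','t')}
E
python3 - <<'E'
from h import *
c=load('a')
A=lambda u,v:((u+.5)/5+230-.5,(v+.5)/5+155-.5)
B=lambda u,v:((u-400+.5)/5.7+345-.5,(v+.5)/5.7+195-.5)
h=[ray(c,*A(*q),60)[:2] for q in((57,75),(253,35),(282,160),(84,203))]
b=[ray(c,*A(*q),12)[:2] for q in((147,502),(340,460))]
k=ray(c,*A(166,113),70)[:2]
print('hood',np.round(h,1),'sides',[np.linalg.norm(h[i]-h[i-1]).round(1) for i in range(4)])
print('base',np.round(b,1),np.linalg.norm(b[0]-b[1]))
bm=(b[0]+b[1])/2; hf=(h[2]+h[3])/2; hb=(h[0]+h[1])/2
for n,v in(('axis',hb-bm),('hf-bm',hf-bm),('key',k-bm)):print(n,np.linalg.norm(v),np.degrees(np.arctan2(v[1],v[0])))
y=b[0]-b[1];print('baseedge',np.degrees(np.arctan2(y[1],y[0]))-90); y=h[3]-h[2];print('front',np.degrees(np.arctan2(y[1],y[0]))-90)
t=[ray(c,*B(*q),10)[:2] for q in((466,77),(551,30))]
r=[ray(c,*B(*q),64)[:2] for q in((545,160),(628,113),(722,275),(628,325))]
l=[ray(c,*B(*q),64)[:2] for q in((578,190),(645,152),(696,245),(634,281))]
print('tongue',np.round(t,1),np.linalg.norm(t[0]-t[1]),'block',np.round(r,1),[np.linalg.norm(r[i]-r[i-1]).round(1) for i in range(4)])
tm=sum(t)/2;rm=sum(r)/4;lm=sum(l)/4;f=(r[0]+r[1])/2-(r[2]+r[3])/2
print('tip',tm,'mid',rm,'label',lm,np.linalg.norm(tm-rm),'yaw',np.degrees(np.arctan2(*(tm-rm)[::-1])),np.degrees(np.arctan2(*f[::-1])))
print('key',k,'hf',hf,'bm',bm)
hsv=cv2.cvtColor(c['pixels'],cv2.COLOR_RGB2HSV)
m=cv2.inRange(hsv,(82,120,60),(95,255,255));m[:,:145]=0;m[:,230:]=0
q=max(cv2.findContours(m,0,1)[0],key=cv2.contourArea);R=cv2.boxPoints(cv2.minAreaRect(q))
T=np.array([ray(c,*p,25)[:2] for p in R]);print('tray',T.round(1),T.mean(0),[np.linalg.norm(T[i]-T[i-1]).round(1) for i in range(4)])
E
```

```text
hood [[651.2 102.3]
 [671.4  -4.5]
 [602.1 -18.9]
 [580.6  88.3]] sides [np.float64(72.0), np.float64(108.7), np.float64(70.8), np.float64(109.4)]
base [[420.6  58.7]
 [441.8 -48.4]] 109.26286351093947
axis 234.20966236200937 10.763962511414075
hf-bm 162.83456711689325 10.456820738601783
key 199.4767058618077 10.948576316679997
baseedge 11.213070481270464
front 11.339128490053739
tongue [[ 546.5 -214.8]
 [ 569.1 -257.5]] 48.230757988541896 block [[ 499.6 -240.9]
 [ 521.  -280.7]
 [ 444.4 -320.9]
 [ 422.  -276.2]] [np.float64(85.3), np.float64(45.2), np.float64(86.6), np.float64(50.0)]
tip [ 557.81130382 -236.12823473] mid [ 471.73466701 -279.69570149] label [ 472.15215928 -283.25285035] 96.47440885113076 yaw 26.84613424948915 26.095735424716246
key [627.04241196  43.03393383] hf [591.3267777   34.70131675] bm [431.19657282   5.14774281]
tray [[386.4 350. ]
 [572.5 307.8]
 [537.2 171.4]
 [352.3 215.8]] [462.07721536 261.25701967] [np.float64(138.5), np.float64(190.8), np.float64(140.9), np.float64(190.1)]
```

```bash
cat >> h.py <<'E'
from scipy.spatial.transform import Rotation as Ro
def rel(x,y,z,jaw):
    "shift in tool axes and turn (deg) from the measured pose to target; jaw = wanted world heading of tool z, mod 180"
    s=status.state();R=Ro.from_euler('xyz',s['tcp_rot']).as_matrix();p=np.array(s['eef_pos'])
    cur=np.degrees(np.arctan2(R[1,2],R[0,2]));d=(jaw-cur+90)%180-90
    print('pos',p.round(1),'jaw',cur.round(2),'down',R[:,0].round(4),'F',np.round(s['ft_force'],1),'M',np.round(s['moment'],2),'open',round(s['opening'],3),'j6',round(s['joints'][5],2),'t',round(s['t'],2))
    print('shift',(R.T@(np.array([x,y,z])-p)).round(1),'turn',round(-d,2))
E
python3 -c "
from h import *
s=status.state();print(Ro.from_euler('xyz',s['tcp_rot']).as_matrix().round(3))
rel(430,200,193,116.6);rel(471,-280,150,116.6)"
```

```text
[[-0.    -0.929  0.371]
 [-0.001  0.371  0.929]
 [-1.     0.    -0.001]]
pos [231.6 580.3 192.8] jaw 68.24 down [-4.e-04 -9.e-04 -1.e+00] F [ 0.  -0.5  0. ] M [-0.03 -0.05  0.04] open 1.002 j6 -0.11 t 0.1
shift [ 1.000e-01 -3.253e+02 -2.796e+02] turn -48.36
pos [231.6 580.3 192.8] jaw 68.24 down [-4.e-04 -9.e-04 -1.e+00] F [ 0.  -0.5  0. ] M [-0.03 -0.05  0.04] open 1.002 j6 -0.11 t 0.1
shift [  43.5 -541.3 -710.1] turn -48.36
```

apply_moves([
  [0,0,-32.5,-28,0],
  [0,0,-32.5,-28,0],
  [0,0,-32.5,-28,0],
  [0,0,-32.5,-28,0],
  [0,0,-32.5,-28,0],
  [0,0,-32.5,-28,0],
  [0,0,-32.5,-28,0],
  [0,0,-32.5,-28,0],
  [0,0,-32.5,-28,0],
  [0,0,-32.5,-28,0],
])

```text
t: 1.1
eef_pos: [430.2, 198.3, 193.3]
tcp_rot: [1.319, 1.571, 2.51]
ft_force: [1.6, 0.5, 0.1]
opening: 0.997
```

```bash
python3 -c "
from h import *
rel(471,-280,160,116.6)"
```

```text
pos [430.2 198.3 193.3] jaw 68.24 down [-1.e-04  1.e-04 -1.e+00] F [1.6 0.5 0.1] M [-0.   -0.02  0.01] open 0.997 j6 -0.9 t 1.1
shift [  33.3 -215.2 -429.1] turn -48.36
```

apply_moves([
  [0,0,-21.5,-42.9,0],
  [0,0,-21.5,-42.9,0],
  [0,0,-21.5,-42.9,0],
  [0,0,-21.5,-42.9,0],
  [0,0,-21.5,-42.9,0],
  [0,0,-21.5,-42.9,0],
  [0,0,-21.5,-42.9,0],
  [0,0,-21.5,-42.9,0],
  [0,0,-21.5,-42.9,0],
  [0,0,-21.5,-42.9,0],
])

```text
t: 2.1
eef_pos: [470.0, -280.2, 193.1]
tcp_rot: [0.889, 1.57, 2.079]
ft_force: [0.4, 0.3, 0.7]
opening: 1.002
```

apply_moves([
  [0,4,0,0,-8],
  [0,4,0,0,-8],
  [0,4,0,0,-8],
  [0,4,0,0,-8],
  [0,4,0,0,-8],
  [0,4,0,0,-8.36],
  [0,0,0,0,0],
])

```text
t: 2.8
eef_pos: [470.7, -277.2, 168.7]
tcp_rot: [1.36, 1.569, -2.892]
ft_force: [-0.2, -0.6, -1.0]
opening: 0.999
```

```bash
python3 -c "
from h import *
rel(471,-280,100,116.6)
w=cam('wrist','w1');print(-w['R'].T@w['t'])
for n,p in dict(mid=(471,-280,64),tip=(558,-236,10)).items():print(n,proj(w,p))"
```

```text
pos [ 470.7 -277.2  168.7] jaw 116.38 down [-2.1e-03 -5.0e-04 -1.0e+00] F [-0.2 -0.6 -1. ] M [0.1  0.04 0.04] open 0.999 j6 -2.68 t 2.8
shift [68.7  0.8 -2.7] turn -0.22
[ 400.50610578 -312.09921789  359.33296255]
mid [275.80457967 208.12040764]
tip [277.05699582 274.70569462]
```

View pics/w1.png

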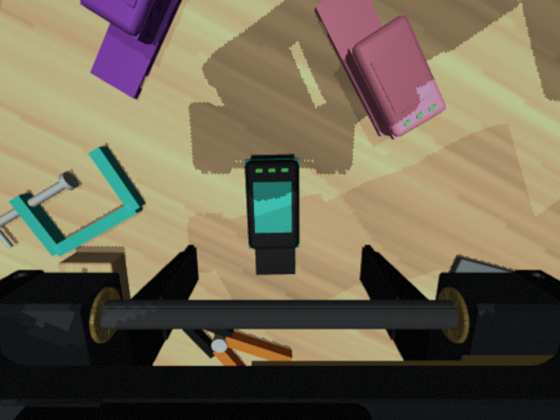

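```bash
python3 -c "
from h import *
w=cam('wrist');print(w['f'],w['R'].round(3).tolist())
for u,v in((246,160),(298,159),(246.5,245),(298.5,246),(256,274),(296,274)):print(ray(w,u,v,64 if v<260 else 10))
print('lbl',ray(w,272.5,207,64))
rel(471,-280,100,115.4)"
```

```text
317.0514527267511 [[-0.446, 0.895, 0.001], [0.861, 0.429, 0.275], [0.246, 0.123, -0.962]]
[ 442.33735016 -325.13856153   64.        ]
[ 420.10273842 -282.55278951   64.        ]
[ 518.31672743 -289.39083549   64.        ]
[ 496.16461319 -242.50006266   64.        ]
[ 568.75925916 -259.09260243   10.        ]
[ 547.16910559 -215.71437622   10.        ]
lbl [ 471.66691351 -283.44368926   64.        ]
pos [ 470.9 -277.4  169.2] jaw 116.57 down [-0.0013 -0.0011 -1.    ] F [-0.3  0.   0.7] M [-0.01  0.02  0.02] open 1.001 j6 -2.69 t 2.9
shift [69.2  1.  -2.4] turn 1.17
```

apply_moves([
  [0,10,2.4,-3.9,1.0],
  [0,20,0,0,0],
  [0,25,0,0,0],
  [0,25,0,0,0],
  [0,20,0,0,0],
  [0,15,0,0,0],
  [0,10,0,0,0],
  [0,7,0,0,0],
  [0,3,0,0,0],
  [0,0,0,0,0],
])

```text
t: 3.9
eef_pos: [470.4, -282.3, 34.3]
tcp_rot: [2.042, 1.569, -2.226]
ft_force: [-0.2, -0.3, -0.4]
opening: 0.997
```

apply_moves([
  [0.3,0,0,0,0],
  [0.4,0,0,0,0],
  [0.5,0,0,0,0],
  [0.6,0,0,0,0],
  [0.7,0,0,0,0],
  [0.8,0,0,0,0],
  [0.8,0,0,0,0],
  [0.8,0,0,0,0],
])

```text
t: 4.7
eef_pos: [470.5, -282.2, 34.4]
tcp_rot: [2.163, 1.569, -2.105]
ft_force: [1.0, -0.7, 1.4]
opening: 0.546
```

```bash
python3 -c "
from h import *
rel(471,-280,150,115.4)"
```

```text
pos [ 470.5 -282.2   34.4] jaw 115.51 down [-9.0e-04 -1.5e-03 -1.0e+00] F [ 1.  -0.7  1.4] M [-0.04  0.03 -0.  ] open 0.546 j6 -2.67 t 4.7
shift [-115.6   -1.3    1.7] turn 0.11
```

apply_moves([
  [0.8,-5,0,0,0],
  [0.8,-15,0,0,0],
  [0.8,-20,0,0,0],
  [0.8,-20,-4.3,10.1,0],
  [0.8,-15,-10,25,0],
  [0.8,-10,-15,37,0],
  [0.8,0,-16,40,0],
  [0.8,0,-16,40,0],
  [0.8,0,-16,40,0],
  [0.8,0,-16,40,0],
])

```text
t: 5.7
eef_pos: [454.0, -30.8, 119.1]
tcp_rot: [1.835, 1.569, -2.433]
ft_force: [0.4, 0.5, -3.6]
opening: 0.545
```

apply_moves([
  [0.8,0,-11,25,0],
  [0.8,0,-5,13,0],
  [0.8,0,0,0,4],
  [0.8,0,0,0,5.5],
  [0.8,0,0,0,5],
  [0.8,0,0,0,0],
])

```text
t: 6.3
eef_pos: [452.5, 8.9, 119.0]
tcp_rot: [2.037, 1.569, -2.484]
ft_force: [-0.0, 0.2, -2.8]
opening: 0.539
```

```bash
python3 -c "
from h import *
rel(452.9,8.6,60,101)
c=cam('top','t2');b=cam('scene','s2');w=cam('wrist','w2')
C=lambda p,x,y,k:cv2.resize(p['pixels'][y:y+100,x:x+100],None,fx=k,fy=k,interpolation=2)
im=np.hstack([C(c,225,155,4),cv2.resize(w['pixels'],(400,300))[0:300].repeat(1,0) if 0 else np.vstack([cv2.resize(w['pixels'],(400,300)),np.zeros((100,400,3),np.uint8)])])
cv2.imwrite('pics/m2.png',im[...,::-1])"
```

```text
pos [452.5   8.9 119. ] jaw 100.95 down [-0.0016 -0.0013 -1.    ] F [-0.   0.2 -2.8] M [0.02 0.03 0.06] open 0.539 j6 -1.89 t 6.3
shift [59.  -0.5 -0.4] turn -0.05
```

View pics/m2.png

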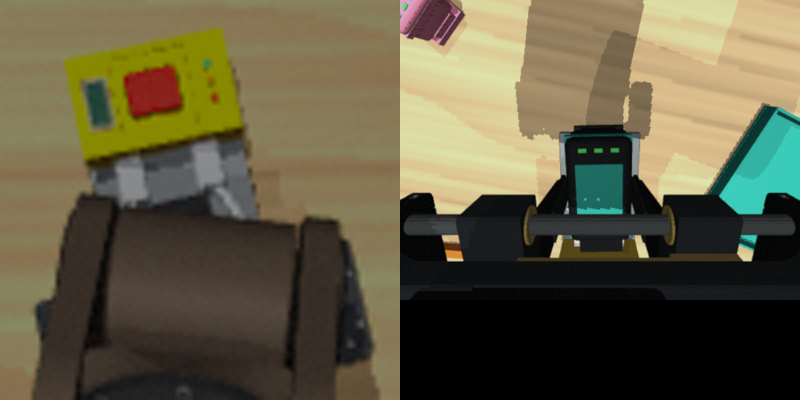

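```bash
python3 -c "
import cv2
p=cv2.imread('pics/w2.png')[165:365,185:385]
p=cv2.convertScaleAbs(p,alpha=1.5,beta=20)
cv2.imwrite('pics/w2c.png',cv2.resize(p,None,fx=3,fy=3,interpolation=2))"
```

```text
(no output)
```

View pics/w2c.png

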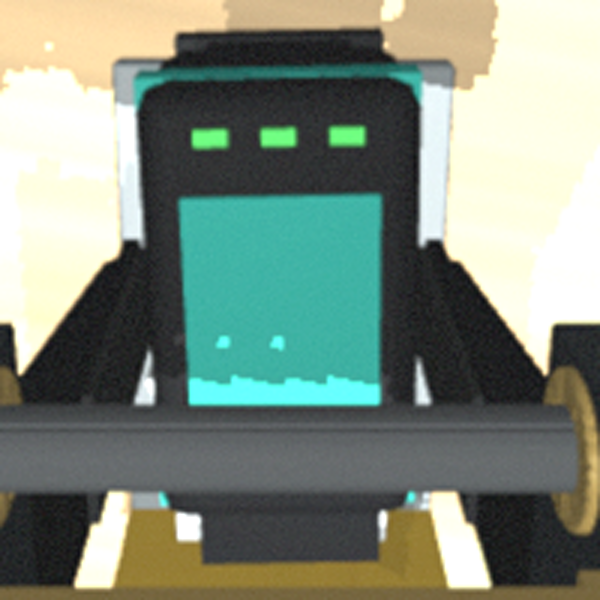

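```bash
python3 -c "
from h import *
w=cam('wrist');A=lambda u,v,z:ray(w,185+u/3-.33,165+v/3-.33,z)[:2]
t=(A(203,562,94.6)+A(380,562,94.6))/2;l=A(203,562,94.6);r=A(380,562,94.6)
b=A(113,62,12),A(455,62,12);k=A(139,95,148.6),A(419,95,148.6)
print('tip',t,np.linalg.norm(l-r),'base',b,(b[0]+b[1])/2,np.linalg.norm(b[0]-b[1]),'blk',(k[0]+k[1])/2,np.linalg.norm(k[0]-k[1]))
y=l-r;print('tongue yaw',np.degrees(np.arctan2(y[1],y[0])))
y=k[0]-k[1];print('blk yaw',np.degrees(np.arctan2(y[1],y[0])))
y=b[0]-b[1];print('base yaw',np.degrees(np.arctan2(y[1],y[0])))
e=np.array([np.cos(np.radians(11)),np.sin(np.radians(11))]);n=np.array([-e[1],e[0]])
O=np.array([562.8,30]);print('tip in tester',(t-O)@e,(t-O)@n,'base',((b[0]+b[1])/2-O)@e,((b[0]+b[1])/2-O)@n,'blk',((k[0]+k[1])/2-O)@n)"
```

```text
tip [548.02931325  29.82103366] 47.47360599010785 base (array([440.71472541, -48.43821185]), array([419.84779615,  57.92208899])) [430.28126078   4.74193857] 108.38792521111894 blk [ 4.11060316e+02 -1.32706164e-01] 48.473370243540145
tongue yaw -78.89383694371332
blk yaw -78.89971403912817
base yaw -78.90006855123727
tip in tester -14.533456019668183 2.6427016755299415 base -134.90346206048721 0.49176780183142604 blk -0.6257867608768538
```

apply_moves([
  [0.8,10,0,0,0],
  [0.8,15,0,0,0],
  [0.8,15,0,0,0],
  [0.8,12,0,0,0],
  [0.8,8,0,0,0],
  [0.8,6,0,0,0],
  [0.8,3,0,0,0],
  [0.8,1.5,0,0,0],
  [0.8,0.5,0,0,0],
  [0.8,0,0,0,0],
])

```text
t: 7.5
eef_pos: [452.9, 8.7, 48.2]
tcp_rot: [2.606, 1.569, -1.914]
ft_force: [0.4, 0.7, -4.4]
opening: 0.542
```

apply_moves([
  [0.8,0.5,0,0,0],
  [0.8,0.5,0,0,0],
  [0.8,0,0,0,0],
])

```text
t: 7.8
eef_pos: [452.7, 8.7, 47.0]
tcp_rot: [2.36, 1.569, -2.16]
ft_force: [0.4, 0.3, -4.3]
opening: 0.544
```

apply_moves([
  [0.8,0.5,0,0,0],
  [0.8,0.3,0,0,0],
  [0.8,0,0,0,0],
])

```text
t: 8.1
eef_pos: [452.9, 8.7, 46.4]
tcp_rot: [2.65, 1.569, -1.87]
ft_force: [0.0, -0.8, 1.3]
opening: 0.544
```

apply_moves([
  [0.8,0,-4,0,0],
  [0.8,0,-4,0,0],
  [0.8,0,-4,0,0],
  [0.8,0,-4,0,0],
  [0.8,0,-4,0,0],
  [0.8,0,-4,0,0],
  [0.8,0,-4,0,0],
  [0.8,0,-4,0,0],
  [0.8,0,-4,0,0],
  [0.8,0,0,0,0],
])

```text
t: 9.1
eef_pos: [489.3, 15.6, 46.4]
tcp_rot: [-2.843, 1.569, -1.08]
ft_force: [1.1, 0.3, 5.3]
opening: 0.544
```

```bash
cat >> h.py <<'E'
def tst():
    s=status.state();a=np.radians(11.1);e=np.array([np.cos(a),np.sin(a)]);n=np.array([-e[1],e[0]]);p=s['eef_pos'][:2]-np.array([562.8,30.2]);f=np.array(s['ft_force'])
    print('tester x,y',p@e,p@n,'z',s['eef_pos'][2],'Fx,Fy,Fz',f[:2]@e,f[:2]@n,f[2],'M',np.round(s['moment'],2),'open',s['opening'],s['t'])
E
python3 -c "
from h import *
tst();rel(500,0,50,101.1)"
```

```text
tester x,y -74.90672491693203 -0.17866313306798853 z 46.3577609107506 Fx,Fy,Fz 1.1081814549420654 0.06536431657207978 5.295767611577986 M [ 0.09 -0.16 -0.02] open 0.543949539779159 9.1
pos [489.3  15.6  46.4] jaw 101.01 down [ 8.0e-04 -1.5e-03 -1.0e+00] F [1.1 0.3 5.3] M [ 0.09 -0.16 -0.02] open 0.544 j6 -1.86 t 9.1
shift [ -3.6  -7.5 -17.4] turn -0.09
```

apply_moves([
  [0.8,-0.3,-3,0,0],
  [0.8,0,-3,0,0],
  [0.8,0,-3,0,0],
  [0.8,0,-3,0,0],
  [0.8,0,-3,0,0],
])

```text
t: 9.6
eef_pos: [503.1, 18.4, 46.4]
tcp_rot: [2.344, 1.569, -2.176]
ft_force: [-0.4, -1.7, 2.2]
opening: 0.547
```

apply_moves([
  [0.8,0,-2,0,0],
  [0.8,0,-2,0,0],
  [0.8,0,-2,0,0],
  [0.8,0,-2,0,0],
])

```text
t: 10.0
eef_pos: [509.3, 19.8, 46.3]
tcp_rot: [1.696, 1.566, -2.825]
ft_force: [-7.1, -5.7, 10.1]
opening: 0.542
```

```bash
python3 -c "
from h import *
tst()"
```

```text
tester x,y -54.5310424742498 0.1504771536305125 z 46.33653376445467 Fx,Fy,Fz -8.035291571934565 -4.2262727535217195 10.111311054433212 M [-0.89  1.48 -0.4 ] open 0.5422320821590244 10.0
```

apply_moves([
  [0.8,-0.5,-0.5,-0.5,0],
  [0.8,0,-1,0,0],
  [0.8,0,-1,0,0],
  [0.8,0,-1,0,0],
])

```text
t: 10.4
eef_pos: [512.1, 20.2, 46.4]
tcp_rot: [1.584, 1.565, -2.936]
ft_force: [-8.0, -3.8, 3.6]
opening: 0.543
```

```bash
python3 -c "
from h import *
tst();rel(500,0,50,101.1)"
```

```text
tester x,y -51.69103947618808 -0.07289650658424712 z 46.38059090989709 Fx,Fy,Fz -8.571871875353155 -2.1899492455893 3.56123536693756 M [-0.58  1.47 -0.23] open 0.5430905729221628 10.4
pos [512.1  20.2  46.4] jaw 101.02 down [-0.0058 -0.0012 -1.    ] F [-8.  -3.8  3.6] M [-0.58  1.47 -0.23] open 0.543 j6 -1.85 t 10.4
shift [ -3.5  15.7 -17.5] turn -0.08
```

apply_moves([
  [0.8,0,-1,-0.3,0],
  [0.8,0,-1,0,0],
  [0.8,0,-1,0,0],
  [0.8,0,-1,0,0],
  [0.8,0,-1,0,0],
  [0.8,0,-1,0,0],
])

```text
t: 11.0
eef_pos: [518.3, 21.2, 46.4]
tcp_rot: [1.594, 1.566, -2.926]
ft_force: [-6.0, -1.5, 3.1]
opening: 0.541
```

```bash
python3 -c "
from h import *
tst()"
```

```text
tester x,y -45.387574935037534 -0.2925898189036691 z 46.37784848003968 Fx,Fy,Fz -6.179911202288444 -0.3359209792406978 3.1339865387928274 M [-0.28  1.2   0.  ] open 0.5414889917118942 11.0
```

apply_moves([
  [0.8,0,-1,0,0],
  [0.8,0,-1,0,0],
  [0.8,0,-1,0,0],
  [0.8,0,-1,0,0],
  [0.8,0,-1,0,0],
])

```text
t: 11.5
eef_pos: [523.2, 22.1, 46.4]
tcp_rot: [1.594, 1.565, -2.926]
ft_force: [-6.1, -1.8, 3.7]
opening: 0.541
```

apply_moves([
  [0.8,0,-1,0,0],
  [0.8,0,-1,0,0],
  [0.8,0,-1,0,0],
])

```text
t: 11.8
eef_pos: [526.1, 22.7, 46.3]
tcp_rot: [1.59, 1.565, -2.93]
ft_force: [-6.5, -1.8, 3.8]
opening: 0.54
```

```bash
python3 -c "
from h import *
tst()"
```

```text
tester x,y -37.503092981537385 -0.32757324534229654 z 46.348452538156806 Fx,Fy,Fz -6.717177583852071 -0.5394521170915928 3.8467199342719693 M [-0.39  1.25 -0.1 ] open 0.5397945545265488 11.8
```

apply_moves([
  [0.8,0,-1,0,0],
  [0.8,0,-1,0,0],
])

```text
t: 12.0
eef_pos: [528.0, 23.1, 46.4]
tcp_rot: [1.589, 1.565, -2.931]
ft_force: [-7.2, -0.9, 4.7]
opening: 0.544
```

apply_moves([
  [0.8,0,-1,0,0],
  [0.8,0,-1,0,0],
])

```text
t: 12.2
eef_pos: [530.0, 23.4, 46.4]
tcp_rot: [1.591, 1.565, -2.929]
ft_force: [-8.2, -2.8, 3.6]
opening: 0.543
```

```bash
python3 -c "
from h import *
tst()"
```

```text
tester x,y -33.516092671956116 -0.31810208029453935 z 46.36161794506762 Fx,Fy,Fz -8.56784601174877 -1.1284839336949977 3.6030177028895825 M [-0.35  1.3  -0.09] open 0.5432350150668355 12.2
```

Force is rising (tooth ramp). Continue in small steps.

apply_moves([
  [0.8,0,-1,0,0],
  [0.8,0,-0.5,0,0],
])

```text
t: 12.4
eef_pos: [531.5, 23.7, 46.4]
tcp_rot: [1.591, 1.565, -2.929]
ft_force: [-7.7, -1.6, 4.2]
opening: 0.548
```

apply_moves([
  [0.8,0,-0.7,0,0],
  [0.8,0,-0.3,0,0],
])

```text
t: 12.6
eef_pos: [532.0, 23.9, 46.4]
tcp_rot: [1.562, 1.564, -2.957]
ft_force: [-10.3, -2.5, 7.2]
opening: 0.544
```

apply_moves([
  [0.8,0,-0.7,0,0],
  [0.8,0,-0.3,0,0],
])

```text
t: 12.8
eef_pos: [532.2, 24.0, 46.3]
tcp_rot: [1.52, 1.563, -3.0]
ft_force: [-13.2, -4.4, 10.0]
opening: 0.546
```

```bash
python3 -c "
from h import *
tst()"
```

```text
tester x,y -31.253066527205352 -0.162878701532878 z 46.31986930099341 Fx,Fy,Fz -13.787620935513852 -1.7904159700942497 9.959159549767065 M [-0.75  2.45 -0.22] open 0.5459330577115362 12.8
```

```bash
python3 -c "
from h import *
o=load('b');n=cam('scene')
for c in(o,n):
    p=c['pixels'][215:270,280:340];h=cv2.cvtColor(p,cv2.COLOR_RGB2HSV)
    m=cv2.inRange(h,(0,120,60),(8,255,255))|cv2.inRange(h,(172,120,60),(180,255,255))
    k,l,s,q=cv2.connectedComponentsWithStats(m);i=1+s[1:,4].argmax();print(s[i],q[i])
a,b=[cv2.resize(c['pixels'][215:270,280:340],None,fx=6,fy=6,interpolation=2) for c in(o,n)]
cv2.imwrite('pics/k.png',np.hstack([a,b])[...,::-1])"
```

```text
[ 23  16  15  13 112] [29.79464286 21.98214286]
[ 23  16  15  13 113] [29.84070796 21.95575221]
```

View pics/k.png

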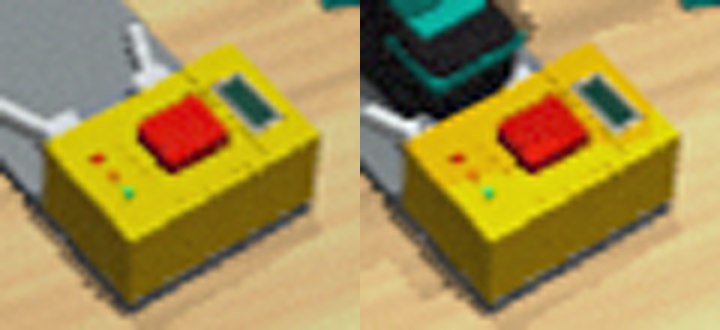

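apply_moves([
  [0.8,-0.3,1.5,0,0],
  [0.8,0,1.5,0,0],
  [0.8,0,0.5,0,0],
  [0.8,0,0,0,0],
])

```text
t: 13.25
eef_pos: [530.1, 23.4, 46.5]
tcp_rot: [1.59, 1.565, -2.93]
ft_force: [-5.7, -1.0, 0.3]
opening: 0.54
```

```bash
python3 -c "
from h import *
tst()"
```

```text
tester x,y -33.43053839322587 -0.3238872818844919 z 46.47005870018577 Fx,Fy,Fz -5.74460999811681 0.09098090840858382 0.3366608338093227 M [-0.29  1.08 -0.08] open 0.5400026507807941 13.25
```

apply_moves([
  [0.8,0,1,0,0],
  [0.8,0,0,0,0],
])

```text
t: 13.45
eef_pos: [530.1, 23.3, 46.7]
tcp_rot: [1.737, 1.568, -2.782]
ft_force: [-3.0, -0.2, -1.1]
opening: 0.545
```

```bash
python3 -c "
from h import *
tst()"
```

```text
tester x,y -33.42411888747424 -0.48149586119010546 z 46.675610096136495 Fx,Fy,Fz -2.960005397406643 0.38508890259787437 -1.1287398034744118 M [ 0.07  0.69 -0.04] open 0.5451559693927683 13.45
```

apply_moves([
  [0.8,0,1,0,0],
  [0.8,0,0,0,0],
  [0.6,0,0,0,0],
  [0.4,0,0,0,0],
  [0.2,0,0,0,0],
  [0,0,0,0,0],
  [0,0,0,0,0],
  [0,0,0,0,0],
])

```text
t: 14.25
eef_pos: [530.0, 22.9, 47.2]
tcp_rot: [2.468, 1.569, -2.052]
ft_force: [-0.3, 0.3, -1.4]
opening: 0.878
```

```bash
python3 -c "
from h import *
tst();w=cam('wrist')
hsv=cv2.cvtColor(w['pixels'],cv2.COLOR_RGB2HSV);m=cv2.inRange(hsv,(80,100,50),(97,255,255));m[:,:180]=0;m[:,380:]=0
k,l,s,q=cv2.connectedComponentsWithStats(m);i=1+s[1:,4].argmax();print(s[i],q[i])
p=ray(w,*q[i],76)-[562.8,30.2,0];print(p)"
```

```text
tester x,y -33.57267710254437 -0.8821605197043149 z 47.233311578613296 Fx,Fy,Fz -0.19783863270370744 0.3456799191256684 -1.4413115374665206 M [0.07 0.01 0.02] open 0.8777290206665578 14.25
[ 248  229   68   72 4751] [281.68785519 264.13260366]
[-36.79591824  -6.63649007  76.        ]
```

apply_moves([
  [0,0,0,0,0],
  [0,0,0,0,0],
  [0,-10,0,0,0],
  [0,-20,0,0,0],
  [0,-25,0,0,0],
  [0.3,-20,0,0,0],
  [0.8,-5,0,0,0],
  [1,0,-10,0,0],
  [1,0,-20,0,0],
  [1,0,-25,0,0],
])

```text
t: 15.3
eef_pos: [584.5, 33.7, 126.2]
tcp_rot: [1.871, 1.568, -2.649]
ft_force: [0.4, 0.2, 0.2]
opening: 0.637
```

apply_moves([
  [1,0,-25,0,0],
  [1,0,-14,0,0],
  [1,0,-4.5,0,0],
  [1,0,0,0,0],
])

```text
t: 15.7
eef_pos: [626.6, 41.9, 125.7]
tcp_rot: [1.823, 1.568, -2.697]
ft_force: [0.0, 0.2, 0.0]
opening: 0.3
```

```bash
python3 -c "
from h import *
tst();rel(627,43,81,101.1);c=cam('wrist','w3');print(proj(c,(627,43,70)))
c=cam('scene');a=c['pixels'][190:280,260:350];a=cv2.resize(a,None,fx=4.6,fy=4.6)
cv2.imwrite('pics/m3.png',np.hstack([a[:400],cv2.imread('pics/w3.png')[:400,80:460][...,::-1]])[...,::-1])"
```

```text
tester x,y 64.8950277572543 -0.7700986863340037 z 125.71674444388023 Fx,Fy,Fz 0.08174221787955063 0.1614902576439551 0.010486884124102883 M [0.04 0.   0.05] open 0.29967094909552305 15.7
pos [626.6  41.9 125.7] jaw 101.02 down [-0.0027 -0.0013 -1.    ] F [0.  0.2 0. ] M [0.04 0.   0.05] open 0.3 j6 -1.8 t 15.7
shift [44.7 -0.7  1. ] turn -0.08
[280.13140166 225.22874321]
```

View pics/m3.png

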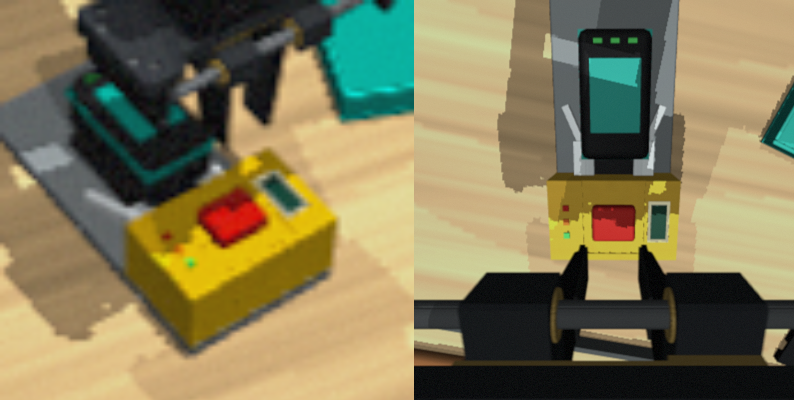

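apply_moves([
  [1,5,0,0.5,0],
  [1,10,0,0,0],
  [1,10,0,0,0],
  [1,10,0,0,0],
  [1,5,0,0,0],
  [1,2,0,0,0],
  [1,1,0,0,0],
  [1,1,0,0,0],
  [1,0,0,0,0],
])

```text
t: 16.7
eef_pos: [626.6, 42.2, 83.2]
tcp_rot: [2.475, 1.569, -2.045]
ft_force: [0.5, -0.5, 0.0]
opening: 0.004
```

apply_moves([
  [1,1,0,0,0],
  [1,1,0,0,0],
  [1,1,0,0,0],
  [1,1,0,0,0],
  [1,0,0,0,0],
])

```text
t: 17.2
eef_pos: [626.5, 42.3, 78.8]
tcp_rot: [2.189, 1.569, -2.331]
ft_force: [0.1, -0.8, -0.5]
opening: 0.004
```

apply_moves([
  [1,1,0,0,0],
  [1,1,0,0,0],
  [1,0,0,0,0],
])

```text
t: 17.5
eef_pos: [626.5, 42.2, 76.8]
tcp_rot: [2.196, 1.569, -2.324]
ft_force: [-0.9, -0.6, -0.1]
opening: 0.007
```

```bash
python3 -c "
from h import *
print(env.tip_extent);tst()"
```

```text
11.0
tester x,y 64.80655555111719 -0.435679202340541 z 76.84643104423019 Fx,Fy,Fz -1.0185369616944162 -0.4005986709586752 -0.08753077681077796 M [-0.02 -0.02  0.  ] open 0.007127548873501477 17.5
```

```bash
python3 -c "
from h import *
c=cam('scene');w=cam('wrist');a=cv2.resize(c['pixels'][200:270,270:350],None,fx=5,fy=5)
b=cv2.resize(w['pixels'][150:270,220:340],(350,350))
cv2.imwrite('pics/m4.png',np.hstack([a,b])[...,::-1]);print(proj(c,(626.5,42.2,66)),proj(w,(627,43,70)))"
```

```text
[309.6708377  235.87996314] [280.00550547 247.5630096 ]
```

View pics/m4.png

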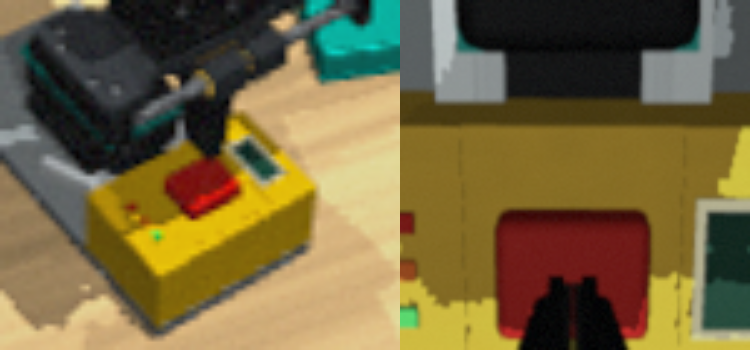

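apply_moves([
  [1,1,0,0,0],
  [1,1,0,0,0],
  [1,0,0,0,0],
])

```text
t: 17.9
eef_pos: [626.5, 42.2, 74.8]
tcp_rot: [2.189, 1.569, -2.331]
ft_force: [-0.1, -0.2, 0.8]
opening: 0.001
```

apply_moves([
  [1,1,0,0,0],
  [1,1,0,0,0],
  [1,0,0,0,0],
])

```text
t: 18.2
eef_pos: [626.5, 42.2, 72.8]
tcp_rot: [2.197, 1.569, -2.323]
ft_force: [0.7, -0.5, 0.3]
opening: 0.007
```

apply_moves([
  [1,1,0,0,0],
  [1,1,0,0,0],
  [1,0,0,0,0],
])

```text
t: 18.5
eef_pos: [626.5, 42.2, 70.8]
tcp_rot: [2.196, 1.569, -2.324]
ft_force: [0.6, 0.4, 0.3]
opening: 0.003
```

apply_moves([
  [1,1,0,0,0],
  [1,1,0,0,0],
  [1,0,0,0,0],
])

```text
t: 18.8
eef_pos: [626.5, 42.2, 68.8]
tcp_rot: [2.176, 1.569, -2.345]
ft_force: [-0.4, -0.6, 0.6]
opening: 0.006
```

```bash
python3 -c "
from h import *
tst();rel(627,43,70,101.1)
c=cam('scene');w=cam('wrist');a=cv2.resize(c['pixels'][200:270,270:350],None,fx=5,fy=5)
b=cv2.resize(w['pixels'][150:270,220:340],(350,350))
cv2.imwrite('pics/m5.png',np.hstack([a,b])[...,::-1]);print(proj(c,(626.5,42.2,58)),proj(w,(627,43,70)),proj(w,(627,43,60)))"
```

```text
tester x,y 64.78315169067011 -0.4461437477500218 z 68.8335938830178 Fx,Fy,Fz -0.5351824728922681 -0.5311940076216222 0.588970527959917 M [ 0.09  0.02 -0.02] open 0.005804927305703732 18.8
pos [626.5  42.2  68.8] jaw 101.01 down [-0.0013 -0.0013 -1.    ] F [-0.4 -0.6  0.6] M [ 0.09  0.02 -0.02] open 0.006 j6 -1.8 t 18.8
shift [-1.2 -0.7  0.6] turn -0.09
[309.55876408 237.68194368] [280.06228444 252.22775004] [280.00763638 246.47076553]
```

View pics/m5.png

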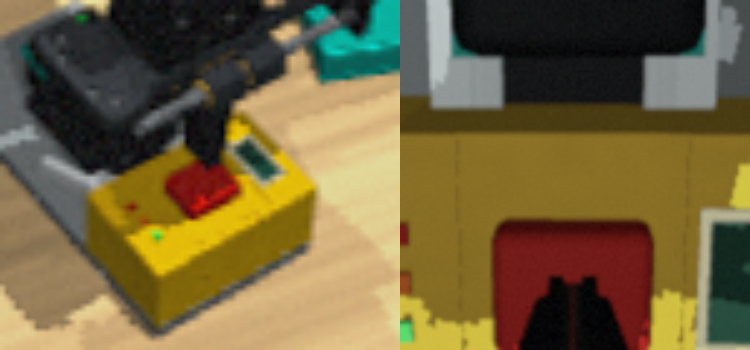

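apply_moves([
  [1,1,0,0,0],
  [1,1,0,0,0],
  [1,0,0,0,0],
])

```text
t: 19.2
eef_pos: [626.5, 42.2, 66.8]
tcp_rot: [2.194, 1.569, -2.326]
ft_force: [-0.3, -0.8, 0.3]
opening: 0.002
```

apply_moves([
  [1,1,0,0,0],
  [1,1,0,0,0],
  [1,0,0,0,0],
])

```text
t: 19.5
eef_pos: [626.5, 42.2, 64.8]
tcp_rot: [2.2, 1.569, -2.32]
ft_force: [0.5, -1.1, 0.6]
opening: -0.0
```

apply_moves([
  [1,1,0,0,0],
  [1,1,0,0,0],
  [1,0,0,0,0],
])

```text
t: 19.8
eef_pos: [626.5, 42.2, 62.8]
tcp_rot: [2.204, 1.569, -2.316]
ft_force: [0.8, -0.1, -0.5]
opening: 0.005
```

```bash
python3 -c "
from h import *
tst();w=cam('wrist');s=cam('scene')
for z in(52,57,62,67,72,77,82):print(z,ray(w,279,246,z)[:2].round(1),ray(w,279,246,z+6)[:2].round(1),proj(s,ray(w,279,246,z)).round(1))
h=cv2.cvtColor(s['pixels'],cv2.COLOR_RGB2HSV)[215:270,280:340]
m=cv2.inRange(h,(0,120,60),(8,255,255))|cv2.inRange(h,(172,120,60),(180,255,255))
k,l,st,q=cv2.connectedComponentsWithStats(m);i=1+st[1:,4].argmax();print(st[i],q[i])
print('keycorners',[proj(s,(x,y,70)).round(1).tolist() for x,y in((612,40),(642,46),(627,43),(630,25),(624,61))])
cv2.imwrite('pics/m6.png',np.hstack([cv2.resize(s['pixels'][215:255,285:335],None,fx=8,fy=8,interpolation=2)[...,::-1],cv2.resize(w['pixels'][210:260,255:305],(320,320),interpolation=2)[...,::-1]]))"
```

```text
tester x,y 64.80752060693622 -0.4861941343555359 z 62.845689818936734 Fx,Fy,Fz 0.7397756096921861 -0.2301231103687455 -0.49480319674856305 M [ 0.08 -0.01 -0.01] open 0.005169785024664057 19.8
52 [627.5  42.4] [625.2  42. ] [309.7 239.3]
57 [625.6  42. ] [623.2  41.6] [309.3 237.7]
62 [623.6  41.7] [621.3  41.2] [309.  236.1]
67 [621.7  41.3] [619.4  40.8] [308.6 234.5]
72 [619.8  40.9] [617.4  40.4] [308.3 233. ]
77 [617.8  40.5] [615.5  40.1] [307.9 231.4]
82 [615.9  40.1] [613.6  39.7] [307.6 229.8]
[ 23  18  15  11 102] [29.70588235 22.46078431]
keycorners [[306.7, 231.6], [313.4, 238.5], [310.1, 235.0], [304.7, 237.8], [315.3, 232.2]]
```

View pics/m6.png

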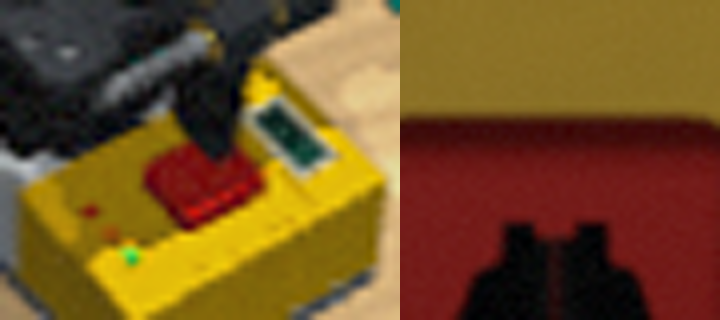

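apply_moves([
  [1,1,0,0,0],
  [1,1,0,0,0],
  [1,0,0,0,0],
])

```text
t: 20.2
eef_pos: [626.5, 42.2, 60.8]
tcp_rot: [2.182, 1.569, -2.338]
ft_force: [0.8, -0.1, -0.9]
opening: 0.004
```

apply_moves([
  [1,1,0,0,0],
  [1,1,0,0,0],
  [1,0,0,0,0],
])

```text
t: 20.5
eef_pos: [626.4, 42.2, 58.8]
tcp_rot: [2.193, 1.569, -2.328]
ft_force: [-0.8, 0.1, 0.2]
opening: 0.004
```

apply_moves([
  [1,1,0,0,0],
  [1,1,0,0,0],
  [1,0,0,0,0],
])

```text
t: 20.8
eef_pos: [626.4, 42.2, 56.8]
tcp_rot: [2.174, 1.569, -2.346]
ft_force: [-0.5, -0.1, -0.7]
opening: 0.001
```

```bash
cat > kd.py <<'E'
from h import *
def K():
    o=load('b')['pixels'];n=cam('scene')['pixels']
    for p in(o,n):
        h=cv2.cvtColor(p,cv2.COLOR_RGB2HSV)[215:270,280:340]
        m=cv2.inRange(h,(0,120,60),(8,255,255))|cv2.inRange(h,(172,120,60),(180,255,255))
        m=m[14:34,18:40]; print('\n'.join(''.join('#' if v else '.' for v in r) for r in m));print()
E
python3 -c "
from kd import *
tst();K()"
```

```text
tester x,y 64.76067424207301 -0.4574319763455973 z 56.82572223461699 Fx,Fy,Fz -0.4836351687592136 -0.00894119194189663 -0.7332793501995507 M [0.03 0.01 0.02] open 0.0014549756996299662 20.8
......................
......................
.............##.......
............####......
..........#######.....
........#########.....
......############....
.....##############...
.....###############..
.....###############..
......############....
.......##########.....
........#######.......
.........####.........
..........#...........
......................
......................
......................
......................
......................

......................
......................
......................
......................
.........#......#.....
........###.....##....
......######....###...
.....##############...
.....###############..
.....###############..
......############....
.......##########.....
........#######.......
.........####.........
..........#...........
......................
......................
......................
......................
......................
```

apply_moves([
  [1,1,0,0,0],
  [1,1,0,0,0],
  [1,0,0,0,0],
])

```text
t: 21.15
eef_pos: [626.5, 42.2, 54.8]
tcp_rot: [2.195, 1.569, -2.325]
ft_force: [-0.2, 0.1, 0.4]
opening: 0.006
```

apply_moves([
  [1,1,0,0,0],
  [1,1,0,0,0],
  [1,0,0,0,0],
])

```text
t: 21.45
eef_pos: [626.4, 42.2, 52.8]
tcp_rot: [2.192, 1.569, -2.328]
ft_force: [0.4, 0.7, -0.8]
opening: 0.004
```

```bash
python3 -c "
from kd import *
tst();K()"
```

```text
tester x,y 64.76894572940111 -0.47603953166013974 z 52.830873994722914 Fx,Fy,Fz 0.5414054934642208 0.6271277500330346 -0.8275777846478587 M [-0.01  0.   -0.02] open 0.004389697605783958 21.45
......................
......................
.............##.......
............####......
..........#######.....
........#########.....
......############....
.....##############...
.....###############..
.....###############..
......############....
.......##########.....
........#######.......
.........####.........
..........#...........
......................
......................
......................
......................
......................

......................
......................
......................
......................
.........#............
.......###......##....
......#####.....###...
.....#######...####...
.....###############..
.....###############..
......############....
.......##########.....
........#######.......
.........####.........
..........#...........
......................
......................
......................
......................
......................
```

apply_moves([
  [1,1,0,0,0],
  [1,1,0,0,0],
  [1,0,0,0,0],
])

```text
t: 21.8
eef_pos: [626.4, 42.2, 50.8]
tcp_rot: [2.19, 1.569, -2.33]
ft_force: [0.2, -0.5, 0.1]
opening: 0.003
```

apply_moves([
  [1,1,0,0,0],
  [1,1,0,0,0],
  [1,0,0,0,0],
])

```text
t: 22.1
eef_pos: [626.5, 42.2, 49.0]
tcp_rot: [2.296, 1.569, -2.224]
ft_force: [0.0, -0.4, 1.0]
opening: 0.005
```

```bash
python3 -c "
from kd import *
tst();K()" | tail -18
```

```text
......................
......................
........##.......#....
......#####.....###...
.....######.....###...
.....#######...#####..
.....########.######..
......#############...
.......##########.....
........#######.......
.........#####........
..........#...........
......................
......................
......................
......................
......................
```

apply_moves([
  [1,1,0,0,0],
  [1,1,0,0,0],
  [1,0,0,0,0],
])

```text
t: 22.45
eef_pos: [626.5, 42.2, 47.0]
tcp_rot: [2.369, 1.569, -2.151]
ft_force: [-0.9, 1.3, 3.1]
opening: 0.007
```

apply_moves([
  [1,1,0,0,0],
  [1,1,0,0,0],
  [1,0,0,0,0],
])

```text
t: 22.75
eef_pos: [626.5, 42.2, 44.9]
tcp_rot: [2.286, 1.569, -2.235]
ft_force: [-0.5, 0.5, 2.0]
opening: 0.003
```

```bash
python3 -c "
from kd import *
tst();w=cam('wrist','w7')
h=cv2.cvtColor(w['pixels'],cv2.COLOR_RGB2HSV);m=cv2.inRange(h,(80,100,50),(97,255,255));m[:,:180]=0;m[:,380:]=0
k,l,s,q=cv2.connectedComponentsWithStats(m);i=1+s[1:,4].argmax();print(s[i],q[i],ray(w,*q[i],76))"
```

```text
tester x,y 64.8505919391265 -0.4814239308116119 z 44.876199207330124 Fx,Fy,Fz -0.366631692043539 0.6010396340749756 1.9807335884712416 M [0.09 0.09 0.02] open 0.0033381046091730915 22.75
[ 241   20   82  117 9189] [281.30155621  77.09935793] [528.55043438  24.25148742  76.        ]
```

apply_moves([
  [1,1,0,0,0],
  [1,1,0,0,0],
  [1,0,0,0,0],
  [1,0,0,0,0],
])

```text
t: 23.2
eef_pos: [626.5, 42.2, 43.0]
tcp_rot: [2.289, 1.569, -2.231]
ft_force: [-1.0, 0.0, 3.0]
opening: 0.002
```

```bash
cat > pk.py <<'E'
from kd import *
def P(x0=180,x1=380):
    w=cam('wrist');h=cv2.cvtColor(w['pixels'],cv2.COLOR_RGB2HSV);m=cv2.inRange(h,(80,100,50),(97,255,255));m[:,:x0]=0;m[:,x1:]=0
    k,l,s,q=cv2.connectedComponentsWithStats(m);i=1+s[1:,4].argmax();print(s[i],q[i],ray(w,*q[i],76))
E
python3 -c "
from pk import *
tst();P();K()"|tail -22
```

```text
......................
......................
......................
......................
......................
......................
........#.......#.....
.......###......##....
.....######.....###...
.....#######...#####..
......#######.#####...
.......###########....
........#######.......
.........#####........
..........##..........
......................
......................
......................
......................
......................
```

apply_moves([
  [1,1,0,0,0],
  [1,1,0,0,0],
  [1,0,0,0,0],
  [1,0,0,0,0],
])

```text
t: 23.7
eef_pos: [626.6, 42.2, 42.4]
tcp_rot: [2.841, 1.569, -1.679]
ft_force: [-5.0, 0.5, 16.5]
opening: 0.006
```

```bash
python3 -c "
from pk import *
tst();P()"
```

```text
tester x,y 64.94601837535279 -0.4960115175428246 z 42.38796814777498 Fx,Fy,Fz -4.787504190540867 1.4417648243036645 16.488436229473045 M [0.07 0.95 0.02] open 0.006447207456440059 23.7
[ 241    0   84   75 6178] [282.23567498  36.68145031] [512.61155596  21.50789725  76.        ]
```

apply_moves([
  [1,-2,0,0,0],
  [1,-4,0,0,0],
  [1,-10,0,0,0],
  [1,-20,0,0,0],
  [0.8,-25,0,0,0],
  [0.5,-20,0,0,0],
  [0,-4,10,0,0],
  [0,0,25,0,0],
  [0,0,30,0,0],
  [0,0,20,0,0],
])

```text
t: 24.75
eef_pos: [540.2, 25.9, 125.3]
tcp_rot: [1.738, 1.567, -2.782]
ft_force: [0.6, 0.1, 0.5]
opening: 0.454
```

apply_moves([
  [0,0,10,0,0],
  [0,0,5,0,0],
  [0,0,0,0,0],
  [0,0,0,0,0],
])

```text
t: 25.15
eef_pos: [529.1, 23.2, 126.0]
tcp_rot: [2.496, 1.569, -2.024]
ft_force: [-0.1, 0.6, 0.1]
opening: 0.79
```

```bash
python3 -c "
from pk import *
tst();rel(503,18,46.5,101.1);P(200,360);K()
w=cam('wrist','w8');print(proj(w,(530,23.5,76)))"
```

```text
tester x,y -34.4150438579956 -0.34339291399530064 z 126.03147892107664 Fx,Fy,Fz 0.05221545571127613 0.6231971139038692 0.09717814740226866 M [0.05 0.03 0.  ] open 0.789898309374651 25.15
pos [529.1  23.2 126. ] jaw 101.01 down [-7.0e-04 -1.4e-03 -1.0e+00] F [-0.1  0.6  0.1] M [0.05 0.03 0.  ] open 0.79 j6 -1.84 t 25.15
shift [79.6 26.5 -0.1] turn -0.09
[ 257  162   49   65 3078] [280.90220923 193.63352827] [502.44816261  19.56105361  76.        ]
......................
......................
.............##.......
............####......
..........#######.....
........#########.....
......############....
.....##############...
.....###############..
.....###############..
......############....
.......##########.....
........#######.......
.........####.........
..........#...........
......................
......................
......................
......................
......................

......................
......................
.............##.......
............####......
..........#######.....
........#########.....
......############....
.....##############...
.....###############..
.....###############..
......############....
.......##########.....
........#######.......
.........####.........
..........#...........
......................
......................
......................
......................
......................

[279.03478514 227.85336082]
```

View pics/w8.png

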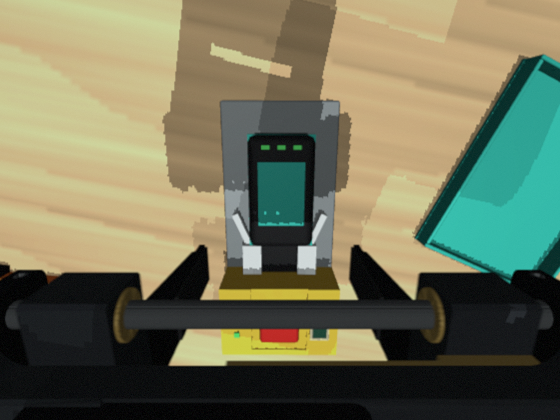

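apply_moves([
  [0,0,15,0,0],
  [0,10,10.5,0,0],
  [0,20,0,0,0],
  [0,20,0,0,0],
  [0,15,0,0,0],
  [0,8,0,0,0],
  [0,4,0,0,0],
  [0,2,0,0,0],
  [0,0.5,0,0,0],
  [0,0,0,0,0],
])

```text
t: 26.3
eef_pos: [503.6, 18.2, 47.1]
tcp_rot: [2.764, 1.569, -1.756]
ft_force: [0.8, -0.5, 0.1]
opening: 1.001
```

apply_moves([
  [0.4,0,0,0,0],
  [0.5,0,0,0,0],
  [0.6,0,0,0,0],
  [0.7,0,0,0,0],
  [0.8,0,0,0,0],
  [0.8,0,0,0,0],
  [0.8,0,0,0,0],
])

```text
t: 27.0
eef_pos: [503.3, 18.2, 46.7]
tcp_rot: [2.233, 1.569, -2.287]
ft_force: [-0.2, 0.3, 0.6]
opening: 0.544
```

```bash
python3 -c "
from pk import *
tst()"
```

```text
tester x,y -60.71244156563867 -0.2917891120229177 z 46.65051214208354 Fx,Fy,Fz -0.11108967476320017 0.33286260858186006 0.5564118610693517 M [0.05 0.01 0.01] open 0.5444602963897377 27.0
```

apply_moves([
  [0.8,0,2,0,0],
  [0.8,0,4,0,0],
  [0.8,0,5,0,0],
  [0.8,0,6,0,0],
  [0.8,0,6,0,0],
  [0.8,0,6,0,0],
  [0.8,0,6,0,0],
  [0.8,0,6,0,0],
  [0.8,0,6,0,0],
  [0.8,0,6,0,0],
])

```text
t: 28.0
eef_pos: [450.7, 8.0, 46.7]
tcp_rot: [2.171, 1.569, -2.349]
ft_force: [0.1, -0.0, -4.3]
opening: 0.546
```

apply_moves([
  [0.8,0,5,0,0],
  [0.8,0,2,0,0],
  [0.8,0,0,0,0],
])

```text
t: 28.3
eef_pos: [444.2, 6.7, 46.8]
tcp_rot: [2.214, 1.569, -2.307]
ft_force: [0.4, 0.8, -3.7]
opening: 0.541
```

```bash
python3 -c "
from pk import *
tst();P(200,360);rel(462,261,150,77)"
```

```text
tester x,y -120.89843908901176 -0.20552352612611088 z 46.75246007088433 Fx,Fy,Fz 0.5563038868102378 0.7197780780245473 -3.6659847573581636 M [ 0.08  0.06 -0.02] open 0.5414160515802781 28.3
[ 245  228   68   73 4831] [278.8060443  263.63133927] [440.00217957   5.75231797  76.        ]
pos [444.5   6.7  46.8] jaw 101.01 down [-9.0e-04 -1.4e-03 -1.0e+00] F [-0.3 -0.3 -3.7] M [ 0.03  0.01 -0.01] open 0.543 j6 -1.89 t 28.35
shift [-103.6  -65.6  246.1] turn 24.01
```

apply_moves([
  [0.8,-5,0,0,0],
  [0.8,-15,0,0,0],
  [0.8,-20,0,0,0],
  [0.8,-20,-1.5,9,0],
  [0.8,-10,-4,25,0],
  [0.8,-3,-6,37,0],
  [0.8,0,-6.5,40,0],
  [0.8,0,-6.5,40,0],
  [0.8,0,-6.5,40,0],
  [0.8,0,-5.5,34,0],
])

```text
t: 29.35
eef_pos: [437.1, 236.8, 119.8]
tcp_rot: [2.418, 1.57, -2.102]
ft_force: [0.2, -0.3, -3.6]
opening: 0.544
```

apply_moves([
  [0.8,0,-3.5,22,0],
  [0.8,0,-1.5,10,0],
  [0.8,0,0,0,5],
  [0.8,0,0,0,7],
  [0.8,0,0,0,7],
  [0.8,0,0,0,5],
  [0.8,0,0,0,0],
])

```text
t: 30.05
eef_pos: [436.2, 266.5, 119.5]
tcp_rot: [2.684, 1.569, -2.257]
ft_force: [-0.9, 0.7, -2.7]
opening: 0.543
```

```bash
python3 -c "
from pk import *
rel(436.2,266.9,39.5,77.1)
w=cam('wrist','w9')
# tray corners, rim z=25, and tongue expected
a=np.radians(-12.8);e=np.array([np.cos(a),np.sin(a)]);n=np.array([-e[1],e[0]])
for s in((-95,-70),(-95,70),(95,-70),(95,70)):print(s,proj(w,[*(np.array([462,261])+s[0]*e+s[1]*n),25]).round(1))
h=cv2.cvtColor(w['pixels'],cv2.COLOR_RGB2HSV);m=cv2.inRange(h,(80,100,50),(97,255,255))
ys,xs=np.nonzero(m);print(xs.min(),xs.max(),ys.min(),ys.max())
for r in range(60,300,30):
  q=np.nonzero(m[r])[0];print(r,q[[0,-1]] if len(q) else None)"
```

```text
pos [436.2 266.5 119.5] jaw 76.91 down [-0.0012 -0.0015 -1.    ] F [-0.9  0.7 -2.7] M [ 0.01  0.02 -0.01] open 0.543 j6 -0.92 t 30.05
shift [80.   0.   0.5] turn -0.19
(-95, -70) [199.2 136.4]
(-95, 70) [359.6 135.4]
(95, -70) [212.9 324.8]
(95, 70) [347.8 324.2]
202 358 136 330
60 None
90 None
120 None
150 [202 358]
180 [204 355]
210 [206 353]
240 [208 351]
270 [246 311]
```

apply_moves([
  [0.8,10,0,0,0],
  [0.8,16,0,0,0],
  [0.8,16,0,0,0],
  [0.8,14,0,0,0],
  [0.8,10,0,0,0],
  [0.8,7,0,0,0],
  [0.8,4,0,0,0],
  [0.8,2,0,0,0],
  [0.8,0.5,0,0,0],
  [0.8,0,0,0,0],
])

```text
t: 31.1
eef_pos: [436.2, 267.0, 40.2]
tcp_rot: [2.923, 1.57, -2.016]
ft_force: [-0.5, 0.7, -2.8]
opening: 0.547
```

apply_moves([
  [0.8,0.5,0,0,0],
  [0.8,0.5,0,0,0],
  [0.8,0.5,0,0,0],
  [0.8,0,0,0,0],
])

```text
t: 31.5
eef_pos: [436.2, 267.0, 38.7]
tcp_rot: [2.877, 1.569, -2.062]
ft_force: [-0.8, -0.5, 1.7]
opening: 0.544
```

Touchdown. Release and rise.

apply_moves([
  [0.6,0,0,0,0],
  [0.4,0,0,0,0],
  [0.2,0,0,0,0],
  [0,0,0,0,0],
  [0,0,0,0,0],
  [0,0,0,0,0],
  [0,-5,0,0,0],
  [0,-15,0,0,0],
  [0,-25,0,0,0],
  [0,-25,0,0,0],
])

```text
t: 32.5
eef_pos: [436.0, 267.0, 109.3]
tcp_rot: [2.58, 1.569, -2.359]
ft_force: [0.4, -0.2, -0.2]
opening: 0.998
```

apply_moves([
  [0,-20,0,0,0],
  [0,-10,0,0,0],
  [0,0,0,0,0],
  [0,0,0,0,0],
  [0,0,0,0,0],
])

```text
t: 33.0
eef_pos: [435.8, 266.9, 137.4]
tcp_rot: [2.465, 1.568, -2.475]
ft_force: [-0.4, -0.6, -0.1]
opening: 0.999
```

```bash
python3 -c "
from pk import *
rel(436.2,266.9,39.5,77.1);K()
w=cam('wrist')
h=cv2.cvtColor(w['pixels'],cv2.COLOR_RGB2HSV);m=cv2.inRange(h,(0,0,0),(180,255,45));m[:150]=0;m[265:]=0;m[:,:225]=0;m[:,:][:,335:]=0
k,l,s,q=cv2.connectedComponentsWithStats(m);i=1+s[1:,4].argmax();print(s[i],q[i])
a=np.radians(-12.8);e=np.array([np.cos(a),np.sin(a)]);n=np.array([-e[1],e[0]])
print('expected top corners',[proj(w,[*(np.array([436.2,267])+x*e+y*n),68]).round(1).tolist() for x in(-45,45) for y in(-26,26)])
print('label centre', ) 
m=cv2.inRange(h,(80,100,50),(97,255,255));x0,y0,ww,hh=s[i][:4]
m[:y0+8]=0;m[y0+hh-8:]=0;m[:,:x0+5]=0;m[:,x0+ww-5:]=0
mm=cv2.moments(m,True);print(ray(w,mm['m10']/mm['m00'],mm['m01']/mm['m00'],68),cv2.minAreaRect(np.argwhere(m)[:,::-1].astype(np.int32)))"|tail -6
```

```text
......................

[ 249  160   61  105 3276] [278.76862027 207.9969475 ]
expected top corners [[247.7, 167.4], [311.3, 167.2], [250.8, 268.2], [308.9, 268.0]]
label centre
[435.69267595 266.7094229   68.        ] ((279.4999694824219, 219.49998474121094), (42.99999237060547, 56.99999237060547), -0.0)
```

```bash
python3 -c "
from h import *
print(env.job_done())"
```

```text
the job is handed in; nothing more can be done
None
```

The job is handed in at about 33 s of the 72 s allowed; no verdict was reported. As far as I could measure, every step was completed.

- **Sliding home:** I slid the pack on in steps of 1 mm or less at the end. It reached the firm stop at about 14 N, under the ramming limit. I then eased back about 2 mm; the position held while the force fell to zero, so the catch was holding. After I let go, the pack stayed put and the key was up.
- **Release:** I pressed the key to its stop at about 16 N, and the pack sprang back about 27 mm. A camera check afterwards showed the key up again.
- **Into the tray:** I slid the pack off the rail and carried it to the tray. It touched down at the expected height, and I released it there and raised the gripper about 100 mm clear. The last wrist picture put the pack upright within a few pixels of the expected spot, about 26 mm behind the tray's centre along its length. I saw no contact force.

**What disagreed:** with the fingers shut, the tips met the key about 32 mm lower in tool height than the stated 11 mm tip distance predicts. I found the key by watching force and pictures and don't know the cause. Both grasps worked at the height I had planned.

**Not checked:** I did not re-measure the bystanders at the end. The moves were planned clear of them, and I saw no unexpected contact forces.

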